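# Put away a carver's gouges, compound bars and carving

### The arm

A 6-joint arm with a two-finger parallel gripper is mounted at the origin on the work surface. World frame = base frame: x ahead of the robot, y to its left, z up, the work surface at z = 0. Lengths are in m, angles in degrees, forces in N, time in s.
With the tool pointing down it reaches from about 0.4 to 0.825 m from the base axis. Payload 7 kg.
Tool frame: the origin (TCP) lies between the finger pads; the fingertips stand 19 mm ahead of it and the grasp point (between the pads) is the TCP; x points along the fingers, y is the direction in which the jaws open and shut, and the axes are right-handed (so a half turn about x gives the same grasp; the last joint's range is limited). The gripper opens to 88 mm and grips with 3 to 60 N. Pads are 19 mm wide; open, the fingers measure 130 mm over their backs; the gripper's body (78 mm by 193 mm) begins 47 mm behind the grasp point.
Start: joints at [-55.8, 20.546, 0.682, 0, -70.136, -16.507], TCP at [0.205, -0.643, 0.217] pointing down, gripper open.
Joint ranges: [-176.03, 176.03], [-82.01, 121.73], [-58.28, 71.71], [-173.87, 95.51], [-174.79, -0.11], [-173.66, 173.66]. Speed limits (degrees/s): [136.94, 136.94, 172.46, 180, 180, 180].

### API

Orientations are given as [roll, pitch, yaw] about the fixed x, y, z axes, in that order (R = Rz(yaw) Ry(pitch) Rx(roll)).
In Python, from plant import * gives the robot as it stands.
- The arm moves only by the tool step_arm, never from a script. Its argument "steps" is a list of rows, each a list of 2 entries, a list of its own where there are three numbers: the shift along the tool's x, y, z in units of 0.02 m (1.0 is 0.02 m), then the turn about the tool's x in units of 6 degrees (1.0 is 6 degrees). A call has 1 to 20 rows; each row shifts and turns the commanded pose from where the row before left it, along the tool's axes as they then stand; what a row does not reach is not made up. A row lasts 1/12 s, in which the tool goes at most 41.7 mm and 7.16 degrees, less where a joint would pass 70% of its speed; a pose out of reach is approached as far as the arm can. A call with a number of a shift or a turn outside -1 to 1 is refused whole. A call with a gripper value outside its range is refused whole. "fingers" is the closure, from 0 (fully open) to 1 (shut), set as the call begins (left out, the last holds). The fingers move at their own pace and stop on an object; "grip_force" is the grip in N (left out, the last holds). Time passes only in rows, so rows that do not move let the fingers close. It gives the time, the measured TCP pose, the force and the opening at its end, in the units of the state.
- get_state(): the state, without advancing time (a new reading comes with each control period).
- capture(name): name is "scene" or "top" or "wrist"; returns the picture (420x560x3 uint8, blue, green, red); there is no depth.
- camera_model(name): a dict with "intrinsics" (3x3 intrinsics, pixels), "dist_coeffs" ([k1, k2, p1, p2, k3] as OpenCV has them; the pictures are not rectified), "rvec" (rotation vector, rad) and "tvec" (3), from world to camera coordinates, as OpenCV has them. Camera axes: x right, y down, z forward; pixel columns grow to the right and rows downward; lengths in m; the calibration is good to about 2 mm. A picture is of the moment at which its call begins: read the wrist's pose just before it. camera_model takes no time and is no camera call; for the wrist camera it gives the pose at the moment of the call.
- close_job(): hands the job in, once; it reports no verdict.
The state is a dict: "time_s": time; "joints": joint angles; "qd": joint speeds; "joint_torque": joint torques, N m; "tcp_pos": TCP position; "eef_rot": TCP orientation; "contact_force": force on the tool from outside, world axes, zero at the start; "moment": the same for the moment, N m; "gripper_width": finger opening in m.
Only numpy, scipy, OpenCV 4.12 (cv2) and the standard library are available. Lean on these libraries where they do the work, as an engineer would, in place of code of your own. Each camera call takes 0.05 s, during which the arm holds its last target.

### The job

Tidy the carving bench, sharp things first: lay both gouges flat and lengthwise along the long side of the blue tray, side by side, before any of the rest goes into its tray. Then put the pink and the yellow polishing bars in the white tray and the carved rosette in the dark wooden tray, all lying flat on the tray's floor the same way up as they lie now and not on top of one another. Leave the small oil bottle and the wax tin standing where they are.

Things in the scene. Friction and masses are not known exactly. Their poses are not given: they have to be found in the camera images.
- dark_gouge: palm gouge lying on the bench, 110 mm long in all, 50 to 90 g: dark brown handle 26 mm wide and 26 mm high with flat sides, from 40 mm behind the origin to 18 mm ahead of it (grip it about 10 mm behind the origin, across its width); then a brass ferrule and a steel blade up to 20 mm wide that ends 70 mm ahead of the origin, clear of the bench. Origin on the underside of the handle, at bench level; x along the tool towards the cutting edge, z up.
- pale_gouge: palm gouge lying on the bench, 110 mm long in all, 50 to 90 g: pale honey-coloured handle 26 mm wide and 26 mm high with flat sides, from 40 mm behind the origin to 18 mm ahead of it (grip it about 10 mm behind the origin, across its width); then a brass ferrule and a steel blade up to 13 mm wide that ends 70 mm ahead of the origin, clear of the bench. Origin on the underside of the handle, at bench level; x along the tool towards the cutting edge, z up.
- pink_bar: pink bar of polishing compound, 75 mm long (its x) by 38 mm wide (its y) by 32 mm high, about 120 g; origin: centre of its underside, z up.
- yellow_bar: yellow bar of polishing compound, 75 mm long (its x) by 38 mm wide (its y) by 32 mm high, about 120 g; origin: centre of its underside, z up.
- rosette: pale round wooden carving with an eight-petal relief on top: disc 54 mm in diameter, 20 mm high (petals to 22.5 mm, boss in the middle to 27 mm), about 50 g; origin: centre of its underside, z up.
- tool_tray: the blue tray, for the gouges: fixed open tray, outside 160 mm (its x) by 190 mm (its y, the long side) and 22 mm high, walls and floor 5 mm thick (inside 150 x 180 mm, floor 5 mm above the bench); origin: centre of its underside on the bench, z up, its y along the long side, turned at most 0.15 rad from the bench's y. Blue walls, dark blue floor.
- compound_tray: the white tray, for both polishing bars: fixed open tray, outside 160 mm (its x) by 190 mm (its y, the long side) and 22 mm high, walls and floor 5 mm thick (inside 150 x 180 mm, floor 5 mm above the bench); origin: centre of its underside on the bench, z up, its y along the long side, turned at most 0.15 rad from the bench's y. White walls, pale grey floor.
- work_tray: the dark wooden tray, for the finished carving: fixed open tray, outside 160 mm (its x) by 190 mm (its y, the long side) and 22 mm high, walls and floor 5 mm thick (inside 150 x 180 mm, floor 5 mm above the bench); origin: centre of its underside on the bench, z up, its y along the long side, turned at most 0.15 rad from the bench's y. Dark wooden walls, dark red floor.
- oil_bottle: small amber oil bottle with a black cap, loose, standing among the things, 40 mm in diameter and 62 mm high, to be left alone; origin: centre of its underside, z up.
- wax_tin: round silver wax tin with a green lid, loose, standing among the things, 44 mm in diameter and 27 mm high, to be left alone; origin: centre of its underside, z up.
There are look-alikes about, which are no part of the job. Several things have the shape of the dark_gouge; the one meant has the colours described above.

How it is judged (in metres and radians):
On the way, in this order (a step that is already met when the one before it is completed fails the run):
1. both gouges lie flat and lengthwise in the blue tray, let go, before any bar or the rosette is in its tray (x of dark_gouge in the frame of tool_tray between -0.066 and 0.066 m and y of dark_gouge in the frame of tool_tray between -0.08 and 0.08 m and z of each of dark_gouge, pale_gouge in the frame of tool_tray below 0.012 m and angle between each of dark_gouge, pale_gouge's own z axis and vertical below 0.2 rad and linear speed of each of dark_gouge, pale_gouge below 0.03 m/s and angle between the x axis of each of dark_gouge, pale_gouge and the y axis of tool_tray, either way round below 0.4 rad and x of pale_gouge in the frame of tool_tray between -0.066 and 0.066 m and y of pale_gouge in the frame of tool_tray between -0.08 and 0.08 m and contact force between the fingers and dark_gouge below 0.1 N and contact force between the fingers and pale_gouge below 0.1 N and horizontal distance between each of pink_bar, yellow_bar and compound_tray above 0.12 m and horizontal distance between rosette and work_tray above 0.12 m), for 0.2 s.
2. both bars lie in the white tray and the rosette in the dark wooden tray (x of pink_bar in the frame of compound_tray between -0.06 and 0.06 m and y of pink_bar in the frame of compound_tray between -0.075 and 0.075 m and z of each of pink_bar, yellow_bar in the frame of compound_tray below 0.012 m and angle between each of pink_bar, yellow_bar, rosette's own z axis and vertical below 0.2 rad and linear speed of each of pink_bar, yellow_bar, rosette below 0.03 m/s and x of yellow_bar in the frame of compound_tray between -0.06 and 0.06 m and y of yellow_bar in the frame of compound_tray between -0.075 and 0.075 m and x of rosette in the frame of work_tray between -0.055 and 0.055 m and y of rosette in the frame of work_tray between -0.07 and 0.07 m and z of rosette in the frame of work_tray below 0.012 m), for 0.2 s.
At the end, for the whole second after the job is handed in: Both gouges lie flat on the blue tray's floor, within 0.4 rad of its long side; both bars lie flat on the white tray's floor and the rosette, relief up, on the dark wooden tray's floor (undersides less than 12 mm above the bench, tilt under 0.2 rad, inside the walls); all at rest (all of step 2 and x of dark_gouge in the frame of tool_tray between -0.066 and 0.066 m and y of dark_gouge in the frame of tool_tray between -0.08 and 0.08 m and z of each of dark_gouge, pale_gouge in the frame of tool_tray below 0.012 m and angle between each of dark_gouge, pale_gouge's own z axis and vertical below 0.2 rad and linear speed of each of dark_gouge, pale_gouge below 0.03 m/s and angle between the x axis of each of dark_gouge, pale_gouge and the y axis of tool_tray, either way round below 0.4 rad and x of pale_gouge in the frame of tool_tray between -0.066 and 0.066 m and y of pale_gouge in the frame of tool_tray between -0.08 and 0.08 m); the robot touches nothing.
It fails at once if the oil bottle or the wax tin was moved more than 30 mm or tipped over (distance of any of oil_bottle, wax_tin from where it was at the start of the episode above 0.03 m or angle between any of oil_bottle, wax_tin's own z axis and vertical above 0.5 rad).
It also fails if it takes over 125 s, if anything falls off the work surface, if the arm or the gripper's body presses on something with over 40 N, if the wrist force passes 120 N, or if a joint passes its speed limit or range.

## Working session

There is one attempt and no reset: what is moved stays moved. The work goes in short steps, Python scripts to look and compute and a tool call to move; the robot and the scene stay as the last step left them, time stands still between calls to the robot, and variables do not carry over. Pictures are saved under pics/ and viewed, and the job is handed in when it is done.

Besides the shell and the picture viewer there is one more tool, called as name(argument=value, ...) on one line, values as JSON. step_arm: Moves the arm, as the interface text tells. Its arguments: {"type":"object","properties":{"steps":{"type":"array","items":{"type":"array"}},"fingers":{"type":"number"},"grip_force":{"type":"number"}},"required":["steps"]}

```bash
mkdir -p pics; ls
python3 - <<'E'
from plant import *
import cv2
s=get_state();print(s)
for n in("scene","top","wrist"):
    m=camera_model(n);print(n,m)
    cv2.imwrite(f"pics/{n}0.png",capture(n))
E
```

```text
pics
{'time_s': 0.0, 'joints': array([-5.57995917e+01,  2.05901906e+01,  6.31647159e-01, -2.13641412e-02,
       -7.01373682e+01, -1.65064408e+01]), 'qd': array([-0.0607147 , -0.01533414, -0.01739305, -0.06095806, -0.12188858,
        0.05544975]), 'joint_torque': array([-2.50326171e-03, -5.82717633e+01,  2.93052560e+01,  6.99668258e+00,
        6.67315442e-03, -2.11327315e-04]), 'tcp_pos': array([ 0.20495682, -0.64256542,  0.21631671]), 'eef_rot': array([ 94.68138946,  89.9020075 , 112.36808132]), 'contact_force': array([ 0.12248789,  0.04258096, -0.56196452]), 'moment': array([-0.01309732,  0.02813749, -0.01007133]), 'gripper_width': 0.08752162242965161}
scene {'intrinsics': array([[528.14584341,   0.        , 276.72796457],
       [  0.        , 528.14584341, 213.09392191],
       [  0.        ,   0.        ,   1.        ]]), 'dist_coeffs': array([-0.0147156,  0.       ,  0.       ,  0.       ,  0.       ]), 'rvec': array([ 2.18856133,  1.14651377, -0.41129701]), 'tvec': array([-0.22617513, -0.22642316,  1.44301289])}
top {'intrinsics': array([[444.38578133,   0.        , 281.31261732],
       [  0.        , 444.38578133, 204.07907645],
       [  0.        ,   0.        ,   1.        ]]), 'dist_coeffs': array([-0.04167055,  0.        ,  0.        ,  0.        ,  0.        ]), 'rvec': array([ 2.18928461, -2.12667622,  0.17698081]), 'tvec': array([-0.02697969,  0.43325499,  1.10383712])}
wrist {'intrinsics': array([[367.67103225,   0.        , 273.5129773 ],
       [  0.        , 367.67103225, 205.88206703],
       [  0.        ,   0.        ,   1.        ]]), 'dist_coeffs': array([-0.04663654,  0.        ,  0.        ,  0.        ,  0.        ]), 'rvec': array([-1.73139257, -2.36883411, -0.37632046]), 'tvec': array([ 0.67472362, -0.03863589,  0.39310029])}
```

View pics/scene0.png

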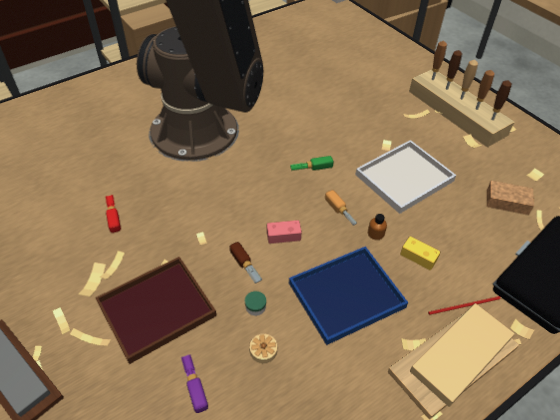

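View pics/top0.png

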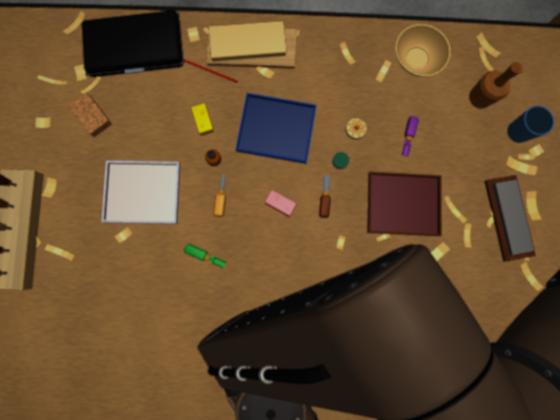

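View pics/wrist0.png

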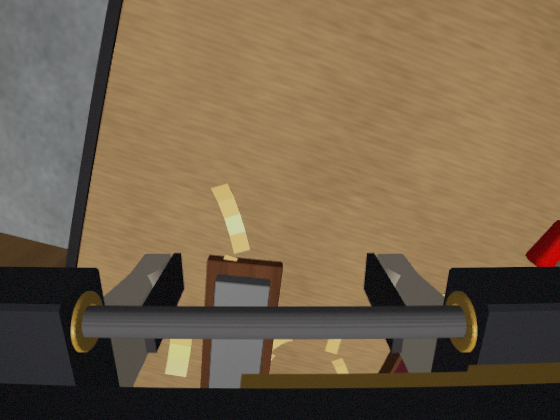

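```bash
cat > h.py <<'E'
import numpy as np, cv2
from plant import *
from scipy.spatial.transform import Rotation as Rn
def ray(m,px):
    u=cv2.undistortPoints(np.array(px,float).reshape(-1,1,2),m["intrinsics"],m["dist_coeffs"]).reshape(-1,2)
    R=cv2.Rodrigues(np.array(m["rvec"]))[0];t=np.array(m["tvec"])
    d=np.c_[u,np.ones(len(u))]@R
    return -R.T@t,d
def plane(m,px,z):
    c,d=ray(m,px); s=(z-c[2])/d[:,2]; return (c+d*s[:,None])[:,:2]
def rot(s): return Rn.from_euler('xyz',s["eef_rot"],degrees=True)
E
python3 - <<'E'
import cv2
a=cv2.imread("pics/top0.png")[80:280,90:450]
cv2.imwrite("pics/topc.png",cv2.resize(a,None,fx=2.2,fy=2.2,interpolation=cv2.INTER_CUBIC))
h=cv2.cvtColor(cv2.imread("pics/top0.png"),cv2.COLOR_BGR2HSV)
for n,p in dict(dark=(325,203),darkf=(325,190),pale=(219,205),pink=(280,203),yel=(202,118),blue=(275,130),bluew=(240,125),white=(140,195),work=(405,205),ros=(350,122),tin=(341,160),bot=(213,157),bench=(300,170)).items(): print(n,h[p[1],p[0]])
E
```

```text
dark [  9 183 107]
darkf [ 18  23 111]
pale [ 19 182 200]
pink [  0  85 201]
yel [ 29 255 196]
blue [113 130  88]
bluew [121  80  89]
white [ 19  29 195]
work [  0 132  81]
ros [ 23 132 182]
tin [ 75 155  74]
bot [  9 172  40]
bench [ 16 153 130]
```

View pics/topc.png

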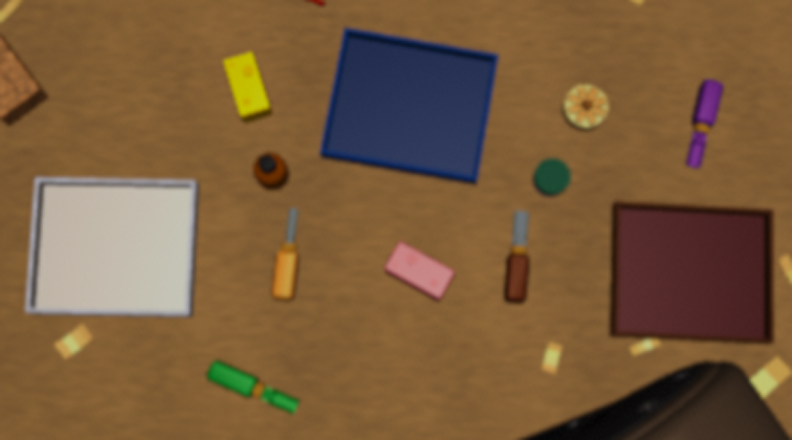

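```bash
cat > meas.py <<'E'
from h import *
def run(img,m,boxes=True):
    hsv=cv2.cvtColor(img,cv2.COLOR_BGR2HSV)
    D=dict(dark=((315,185,340,225),(0,110,20),(14,255,125),.024),
     pale=((210,180,230,222),(14,165,150),(24,255,255),.024),
     pink=((255,180,310,225),(0,40,130),(10,140,255),.032),
     pinkb=((255,180,310,225),(165,40,130),(180,140,255),.032),
     yel=((185,95,220,140),(25,200,110),(35,255,255),.032),
     blue=((225,85,330,170),(105,60,30),(130,255,255),.022),
     white=((90,150,190,235),(0,0,100),(180,80,255),.022),
     work=((355,160,455,245),(0,60,0),(180,255,98),.022),
     ros=((335,110,375,145),(15,40,150),(40,255,255),.022),
     tin=((325,145,355,175),(60,80,30),(95,255,255),.027),
     bot=((200,145,225,170),(0,0,0),(180,255,85),.03))
    out={}
    for n,(b,lo,hi,z) in D.items():
        k=np.zeros(img.shape[:2],np.uint8);x0,y0,x1,y1=b
        k[y0:y1,x0:x1]=cv2.inRange(hsv,lo,hi)[y0:y1,x0:x1]
        if n=="pink":
            b2=D["pinkb"];k[y0:y1,x0:x1]|=cv2.inRange(hsv,b2[1],b2[2])[y0:y1,x0:x1]
        cs=cv2.findContours(k,0,1)[0]
        if not cs: print(n,"none");continue
        c=max(cs,key=cv2.contourArea)
        P=plane(m,c.reshape(-1,2),z).astype(np.float32)
        (cx,cy),(w,h),a=cv2.minAreaRect(P)
        if w<h: w,h,a=h,w,a+90
        print(n,"c %.4f %.4f size %.3f %.3f longaxis deg %.1f"%(cx,cy,w,h,(a+90)%180-90),"px",cv2.boundingRect(c))
        cv2.drawContours(img,[c],-1,(255,0,255),1)
E
python3 - <<'E'
from meas import *
im=cv2.imread("pics/top0.png");run(im,camera_model("top"))
cv2.imwrite("pics/tm.png",cv2.resize(im[80:280,90:450],None,fx=2.2,fy=2.2))
s=get_state();print(rot(s).as_matrix().round(3))
m=camera_model("top");print(ray(m,[[0,0]])[0])
print(plane(m,[[222,178],[326,177]],.015))
E
```

```text
dark c 0.4327 -0.1260 size 0.057 0.027 longaxis deg -3.9 px (319, 195, 12, 23)
pale c 0.4339 0.1453 size 0.061 0.022 longaxis deg -4.4 px (214, 191, 11, 24)
pink c 0.4390 -0.0118 size 0.077 0.039 longaxis deg 62.5 px (265, 190, 32, 26)
pinkb c 0.4356 0.0145 size 0.000 0.000 longaxis deg 0.0 px (270, 203, 1, 1)
yel c 0.6550 0.2006 size 0.074 0.037 longaxis deg 19.9 px (192, 104, 21, 29)
blue c 0.6402 0.0057 size 0.189 0.162 longaxis deg 81.6 px (236, 93, 80, 70)
white c 0.4571 0.3495 size 0.195 0.164 longaxis deg -89.5 px (101, 160, 79, 64)
work c 0.4467 -0.3339 size 0.196 0.163 longaxis deg 88.9 px (367, 171, 75, 66)
ros c 0.6474 -0.2080 size 0.051 0.051 longaxis deg 46.8 px (347, 118, 20, 20)
tin c 0.5554 -0.1646 size 0.037 0.037 longaxis deg 1.9 px (333, 153, 15, 15)
bot c 0.5581 0.1713 size 0.024 0.020 longaxis deg 46.5 px (207, 150, 9, 10)
[[-0.001 -0.304  0.953]
 [ 0.001  0.953  0.304]
 [-1.     0.001 -0.   ]]
[0.27347597 0.00840545 1.15413796]
[[ 0.49998926  0.14165849]
 [ 0.51138379 -0.12985495]]
```

View pics/tm.png

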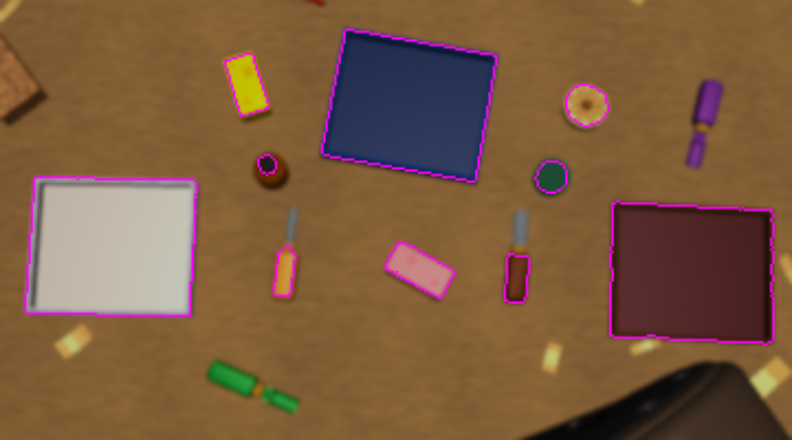

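Candidates that could pass for the dark gouge (top view pixels): dark brown (325,203), purple (410,135), green (205,255), red (scene view, 112,212) and the pale one (220,200). By colour I choose the dark brown one at (325,203), and (220,200) for the pale gouge. I move above it and check it close up with the wrist camera.

```bash
cat >> h.py <<'E'
def goto(x,y,z,th,s=None):
    s=s or get_state();R=rot(s).as_matrix()
    th0=np.degrees(np.arctan2(R[1,1],R[0,1]));dt=-(th-th0+180)%360-180 if 0 else -((th-th0+180)%360-180)
    a=np.radians(th);d=np.array([x,y,z])-s["tcp_pos"]
    Y=np.array([np.cos(a),np.sin(a),0]);Z=np.array([np.sin(a),-np.cos(a),0])
    print("t %.2f tcp"%s["time_s"],s["tcp_pos"].round(4),"th %.1f"%th0,"down",R[:,0].round(3),"w %.4f"%s["gripper_width"])
    print("turn units %.2f ; then shift x %.2f y %.2f z %.2f units"%(dt/6,-d[2]/.02,d@Y/.02,d@Z/.02))
E
python3 -c "
from h import *
goto(.4327,-.126,.14,86)"
```

```text
t 0.15 tcp [ 0.205  -0.6427  0.2166] th 107.7 down [-0.001  0.001 -1.   ] w 0.0875
turn units 3.61 ; then shift x 3.83 y 26.57 z 9.55 units
```

step_arm(steps=[[[0,0,0],0.9],[[0,0,0],0.9],[[0,0,0],0.9],[[0,0,0],0.9],[[0.2,0.9,0.3],0],[[0.2,0.9,0.3],0],[[0.2,0.9,0.3],0],[[0.2,0.9,0.3],0],[[0.2,0.9,0.3],0],[[0.2,0.9,0.3],0],[[0.2,0.9,0.3],0],[[0.2,0.9,0.3],0],[[0.2,0.9,0.3],0],[[0.2,0.9,0.3],0],[[0.2,0.9,0.3],0],[[0.2,0.9,0.3],0],[[0.2,0.9,0.3],0],[[0.2,0.9,0.3],0],[[0.2,0.9,0.3],0],[[0.2,0.9,0.3],0]], fingers=0, grip_force=20)

```text
time_s: 1.82
tcp_pos: [0.3206, -0.3613, 0.153]
eef_rot: [125.9, 90.0, 122.0]
contact_force: [-0.1, 0.4, -0.6]
gripper_width: 0.0875
```

```bash
python3 -c "
from h import *
goto(.4327,-.126,.14,86)"
```

```text
t 1.82 tcp [ 0.3206 -0.3613  0.153 ] th 86.1 down [-0.  0. -1.] w 0.0875
turn units 0.01 ; then shift x 0.65 y 12.13 z 4.77 units
```

step_arm(steps=[[[0,0.87,0.34],0],[[0,0.87,0.34],0],[[0,0.87,0.34],0],[[0,0.87,0.34],0],[[0,0.87,0.34],0],[[0,0.87,0.34],0],[[0,0.87,0.34],0],[[0,0.87,0.34],0],[[0,0.87,0.34],0],[[0,0.87,0.34],0],[[0,0.87,0.34],0],[[0,0.87,0.34],0],[[0,0.87,0.34],0],[[0,0.87,0.34],0],[[0,0,0],0],[[0,0,0],0]])

```text
time_s: 3.15
tcp_pos: [0.4322, -0.1251, 0.1532]
eef_rot: [176.7, 90.0, 172.9]
contact_force: [-0.4, -0.1, 1.0]
gripper_width: 0.0875
```

```bash
python3 -c "
from h import *
goto(.4327,-.126,.022,86)
m=camera_model('wrist');im=capture('wrist');cv2.imwrite('pics/w1.png',im)
P=np.array([[.4327,-.126,.026],[.511,-.13,.015]])
print(cv2.projectPoints(P,m['rvec'],m['tvec'],m['intrinsics'],m['dist_coeffs'])[0].round(1))"
```

```text
t 3.15 tcp [ 0.4322 -0.1251  0.1532] th 86.2 down [-0.  0. -1.] w 0.0875
turn units 0.03 ; then shift x 6.56 y -0.05 z 0.03 units
[[[273.2 193.5]]

 [[274.5 271.1]]]
```

View pics/w1.png

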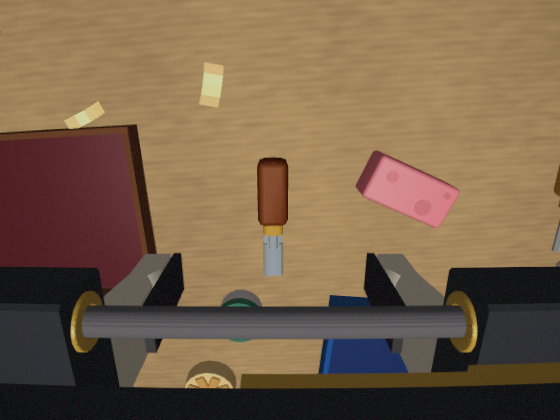

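Close view: the dark brown handle with brass ferrule and wide blade is centred at (272,191), matching the prediction. I half-close the fingers to clear the pink bar, then go down.

step_arm(steps=[[[0.3,0,0],0],[[0.5,0,0],0],[[0.9,0,0],0],[[0.9,0,0],0],[[0.9,0,0],0],[[0.9,0,0],0],[[0.9,0,0],0],[[0.8,0,0],0],[[0.4,0,0],0],[[0,0,0],0],[[0,0,0],0]], fingers=0.35)

```text
time_s: 4.12
tcp_pos: [0.4318, -0.1262, 0.0232]
eef_rot: [-160.3, 89.9, -164.3]
contact_force: [-0.5, -0.5, 0.6]
gripper_width: 0.0572
```

step_arm(steps=[[[0,0,0],0],[[0,0,0],0],[[0,0,0],0],[[0,0,0],0],[[0,0,0],0],[[0,0,0],0],[[0,0,0],0],[[0,0,0],0],[[0,0,0],0],[[0,0,0],0]], fingers=1)

```text
time_s: 4.95
tcp_pos: [0.4321, -0.1257, 0.0232]
eef_rot: [-153.3, 90.0, -157.2]
contact_force: [-0.5, -0.9, -0.8]
gripper_width: 0.0011
```

step_arm(steps=[[[-0.5,0,0],0],[[-0.9,0,0],0],[[-0.9,0,0],0],[[-0.9,0,0],0],[[-0.9,0,0],0],[[-0.9,0,0],0],[[0,0,0],0]])

```text
time_s: 5.53
tcp_pos: [0.4342, -0.1257, 0.1265]
eef_rot: [3.2, 89.7, -0.7]
contact_force: [0.1, -0.2, 0.2]
gripper_width: 0.0004
```

```bash
python3 -c "
from h import *
goto(.6661,-.0244,.122,171)"
```

```text
t 5.53 tcp [ 0.4342 -0.1257  0.1265] th 86.1 down [ 0.005 -0.    -1.   ] w 0.0004
turn units -14.14 ; then shift x 0.23 y -10.66 z 6.82 units
```

The jaws shut on nothing, so I look.

```bash
python3 -c "
from h import *
cv2.imwrite('pics/w2.png',capture('wrist'))
im=capture('top');cv2.imwrite('pics/t2.png',im)
cv2.imwrite('pics/s2.png',capture('scene'))"
```

```text
(no output)
```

View pics/w2.png

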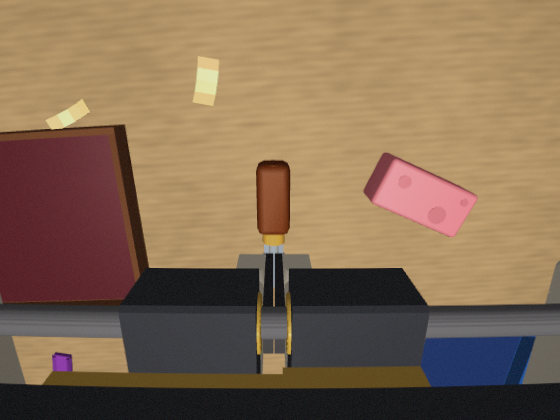

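View pics/s2.png

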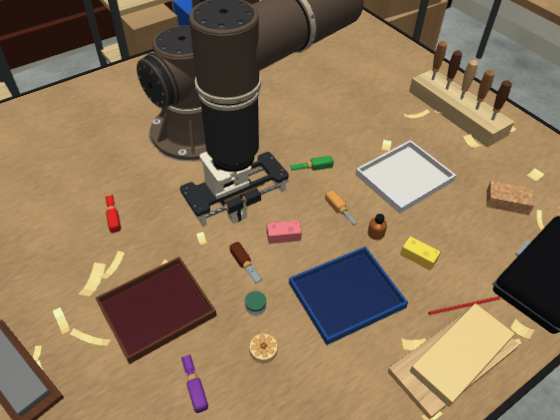

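```bash
python3 -c "
from h import *
s=get_state();print(s['tcp_pos'],s['joints'])
for n in('scene','top','wrist'):
  m=camera_model(n);P=np.array([s['tcp_pos'],[.4327,-.126,.026],[.205,-.643,.217],[0,0,0],[.4342,-.1257,.1074]])
  print(n,cv2.projectPoints(P,m['rvec'],m['tvec'],m['intrinsics'],m['dist_coeffs'])[0].round(1).tolist(), ray(m,[[0,0]])[0], cv2.Rodrigues(m['rvec'])[0][2])
"
```

```text
[ 0.43182453 -0.12564338  0.12300374] [ 9.00521818e+00  4.18217145e+00 -3.42860956e+01 -2.15756356e-02
 -5.15272613e+01 -1.02913019e+02]
scene [[[237.4, 220.9]], [[239.4, 250.1]], [[-82.5, 231.9]], [[194.0, 130.3]], [[238.3, 226.6]]] [ 1.03727573 -0.46535975  0.94456773] [-0.53106568  0.3840526  -0.75529653]
top [[[329.5, 200.9]], [[324.6, 206.1]], [[574.0, 306.6]], [[270.5, 377.4]], [[328.6, 200.9]]] [0.27347597 0.00840545 1.15413796] [ 0.14132846 -0.02009751 -0.98975874]
wrist [[[274.8, 261.8]], [[273.9, 204.9]], [[46093.3, 10920.6]], [[417.6, -432.9]], [[274.9, 252.8]]] [ 0.34751624 -0.1206011   0.29131723] [ 0.30821892 -0.02071394 -0.95108992]
```

View pics/t2.png

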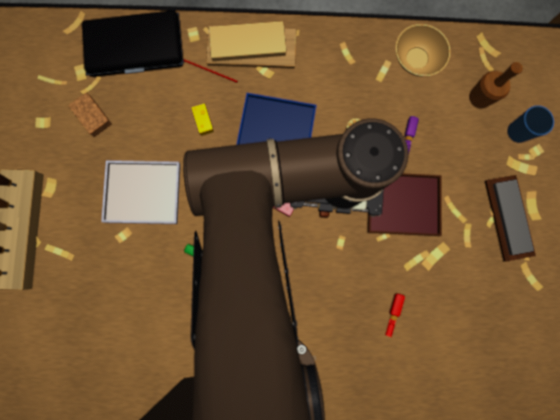

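```bash
python3 -c "
from h import *
im=cv2.imread('pics/s2.png')
for n,p in (('a',(237,221)),('b',(238,227)),('c',(239,250))): cv2.circle(im,p,1,(0,255,0),-1)
cv2.imwrite('pics/s2c.png',cv2.resize(im[150:310,160:360],None,fx=3.7,fy=3.7,interpolation=cv2.INTER_CUBIC))
im=cv2.imread('pics/t2.png')
cv2.imwrite('pics/t2c.png',cv2.resize(im[130:230,260:400],None,fx=5,fy=5,interpolation=cv2.INTER_CUBIC))"
```

```text
(no output)
```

View pics/s2c.png

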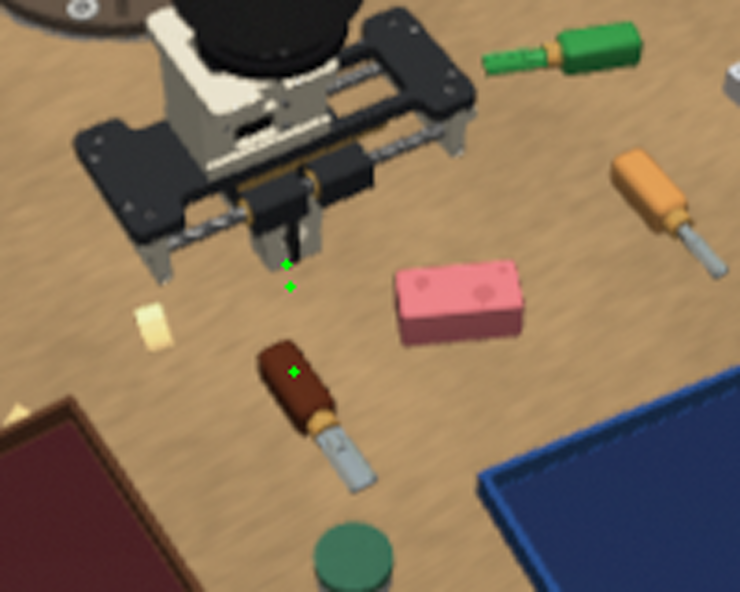

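View pics/t2c.png

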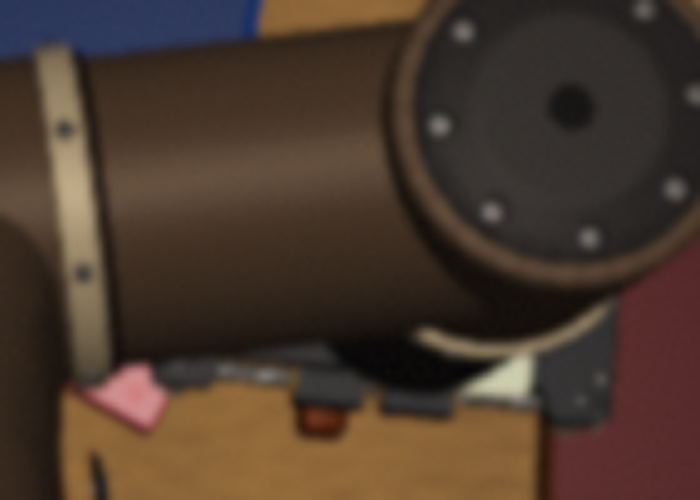

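```bash
python3 -c "
from h import *
im=cv2.imread('pics/scene0.png')
cv2.imwrite('pics/s0c.png',cv2.resize(im[210:330,190:330],None,fx=5,fy=5,interpolation=cv2.INTER_CUBIC))
im=cv2.imread('pics/top0.png')
cv2.imwrite('pics/t0c.png',cv2.resize(im[160:250,230:350],None,fx=6,fy=6,interpolation=cv2.INTER_CUBIC))
for n in('scene','top'):
  m=camera_model(n);P=np.array([[0.4390,-0.0118,.032],[.6402,.0057,.022]])
  print(n,cv2.projectPoints(P,m['rvec'],m['tvec'],m['intrinsics'],m['dist_coeffs'])[0].round(1).tolist())
"
```

```text
scene [[[284.0, 227.2]], [[347.5, 288.8]]]
top [[[280.4, 202.0]], [[275.8, 127.0]]]
```

View pics/s0c.png

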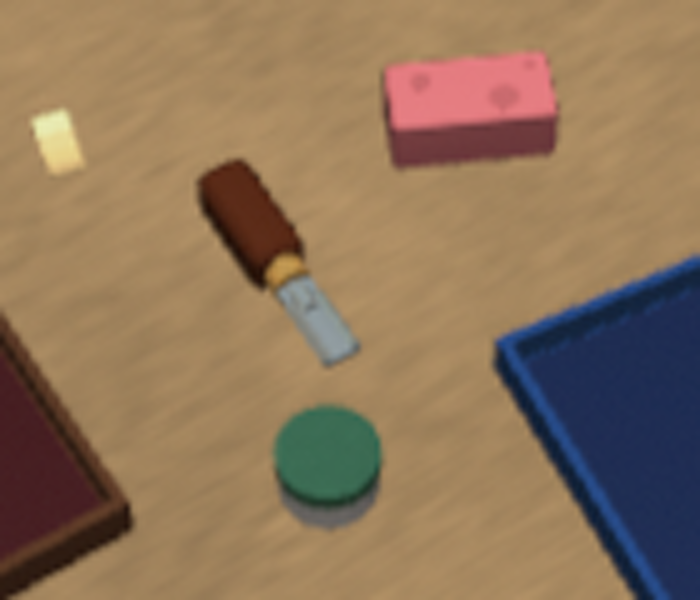

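View pics/t0c.png

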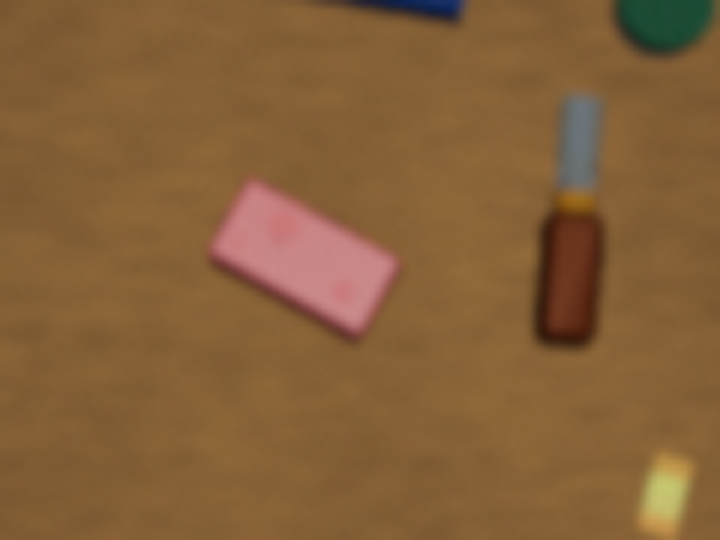

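step_arm(steps=[[[0,0,0],0],[[0,0,0],0],[[0,0,0],0],[[0,0,0],0],[[0,0,0],0],[[0,0,0],0],[[0.5,0,0],0],[[0.8,0,0],0],[[0.8,0,0],0],[[0.8,0,0],0],[[0.8,0,0],0],[[0.8,0,0],0],[[0.5,0,0],0],[[0,0,0],0],[[0,0,0],0],[[0,0,0],0]], fingers=0.35)

```text
time_s: 7.02
tcp_pos: [0.4326, -0.1257, 0.0238]
eef_rot: [-1.1, 90.0, -4.9]
contact_force: [-0.4, 0.4, 0.5]
gripper_width: 0.0571
```

```bash
python3 -c "
from h import *
goto(.4327,-.126,.022,86)
cv2.imwrite('pics/w3.png',capture('wrist'))
im=capture('scene');s=get_state()
m=camera_model('scene');P=np.array([s['tcp_pos'],s['tcp_pos']-[0,0,.019]])
p=cv2.projectPoints(P,m['rvec'],m['tvec'],m['intrinsics'],m['dist_coeffs'])[0];print(p.ravel())
cv2.imwrite('pics/s3c.png',cv2.resize(im[170:310,160:340],None,fx=4,fy=4,interpolation=cv2.INTER_CUBIC))"
```

```text
t 7.02 tcp [ 0.4326 -0.1257  0.0238] th 86.1 down [ 0.001 -0.    -1.   ] w 0.0571
turn units 0.02 ; then shift x 0.09 y -0.02 z 0.01 units
[239.60396783 250.55045344 239.94788134 255.74888863]
```

View pics/s3c.png

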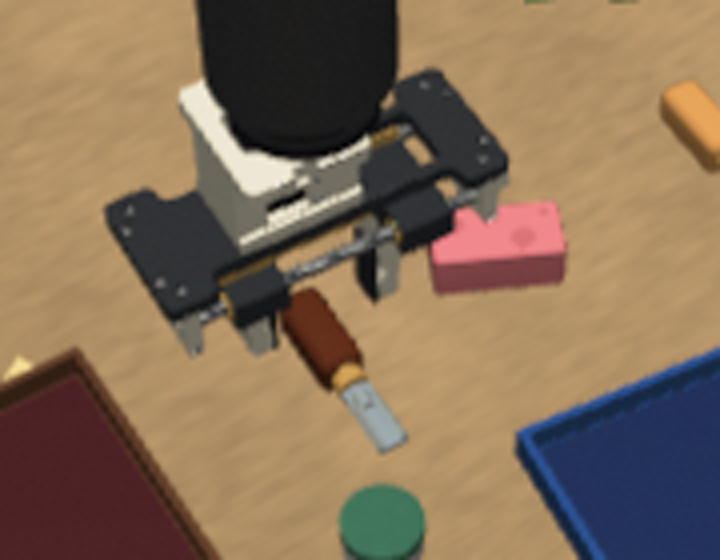

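View pics/w3.png

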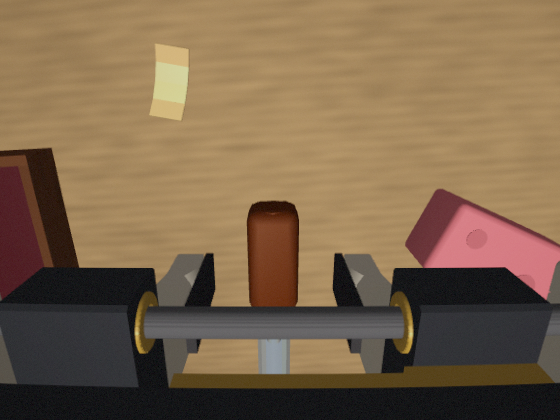

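The scene view puts the fingertips about 15 mm higher than the reported pose does, so the pads probably shut over the handle top. I go lower in small steps, watching the force.

step_arm(steps=[[[0.1,0,0],0],[[0.1,0,0],0],[[0.1,0,0],0],[[0,0,0],0],[[0,0,0],0]])

```text
time_s: 7.53
tcp_pos: [0.4319, -0.1258, 0.0171]
eef_rot: [-167.2, 90.0, -171.2]
contact_force: [-0.4, -1.2, -0.2]
gripper_width: 0.0569
```

step_arm(steps=[[[0.1,0,0],0],[[0.1,0,0],0],[[0,0,0],0],[[0,0,0],0]])

```text
time_s: 7.87
tcp_pos: [0.432, -0.1257, 0.0131]
eef_rot: [-167.4, 90.0, -171.3]
contact_force: [-0.0, 0.2, 0.8]
gripper_width: 0.0569
```

```bash
python3 -c "
from h import *
im=capture('scene');s=get_state()
m=camera_model('scene');P=np.array([s['tcp_pos'],s['tcp_pos']-[0,0,.019]])
p=cv2.projectPoints(P,m['rvec'],m['tvec'],m['intrinsics'],m['dist_coeffs'])[0];print(p.ravel())
cv2.imwrite('pics/s4c.png',cv2.resize(im[210:290,200:290],None,fx=8,fy=7,interpolation=cv2.INTER_CUBIC))
import numpy as np
# PnP check of wrist height via w2 not stored; use current
"
```

```text
[239.57396798 253.3351345  239.91576492 258.46089138]
```

View pics/s4c.png

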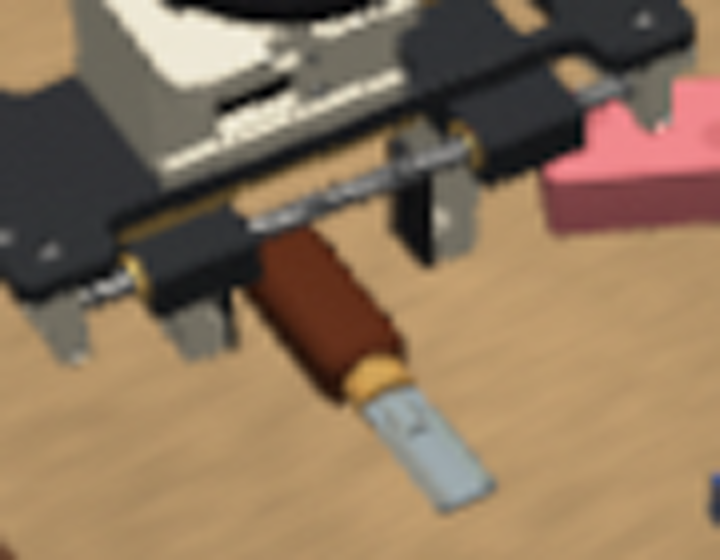

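step_arm(steps=[[[0.1,0,0],0],[[0.1,0,0],0],[[0.05,0,0],0],[[0,0,0],0],[[0,0,0],0]])

```text
time_s: 8.33
tcp_pos: [0.432, -0.1257, 0.0081]
eef_rot: [-165.5, 90.0, -169.4]
contact_force: [-0.2, -0.4, 0.7]
gripper_width: 0.0572
```

step_arm(steps=[[[0,0,0],0],[[0,0,0],0],[[0,0,0],0],[[0,0,0],0],[[0,0,0],0],[[0,0,0],0],[[0,0,0],0],[[0,0,0],0]], fingers=1)

```text
time_s: 9.0
tcp_pos: [0.4321, -0.1257, 0.0083]
eef_rot: [-34.0, 90.0, -37.9]
contact_force: [-1.2, -0.3, 1.0]
gripper_width: 0.0262
```

Gripped: width 26.2 mm. Lift to clear everything, then turn and travel.

step_arm(steps=[[[-0.4,0,0],0],[[-0.8,0,0],0],[[-0.8,0,0],0],[[-0.8,0,0],0],[[-0.8,0,0],0],[[-0.8,0,0],0],[[-0.4,0,0],0],[[0,0,0],0]])

```text
time_s: 9.67
tcp_pos: [0.4333, -0.1256, 0.1062]
eef_rot: [8.8, 89.8, 4.9]
contact_force: [0.5, -0.2, -0.8]
gripper_width: 0.0256
```

step_arm(steps=[[[0,0,0],-0.83],[[0,0,0],-0.83],[[0,0,0],-0.83],[[0,0,0],-0.83],[[0,0,0],-0.83],[[0,0,0],-0.83],[[0,0,0],-0.83],[[0,0,0],-0.83],[[0,0,0],-0.83],[[0,0,0],-0.83],[[0,0,0],-0.83],[[0,0,0],-0.83],[[0,0,0],-0.83],[[0,0,0],-0.83],[[0,0,0],-0.83],[[0,0,0],-0.83],[[0,0,0],-0.83],[[0,0,0],0]])

```text
time_s: 11.17
tcp_pos: [0.4314, -0.1257, 0.1033]
eef_rot: [98.8, 89.9, 179.7]
contact_force: [0.2, -1.3, -1.1]
gripper_width: 0.0257
```

```bash
python3 -c "
from h import *
goto(.6661,-.0244,.108,171)
cv2.imwrite('pics/w5.png',capture('wrist'))"
```

```text
t 11.17 tcp [ 0.4314 -0.1257  0.1033] th 171.0 down [-0.002  0.    -1.   ] w 0.0257
turn units -0.01 ; then shift x -0.23 y -10.80 z 6.84 units
```

View pics/w5.png

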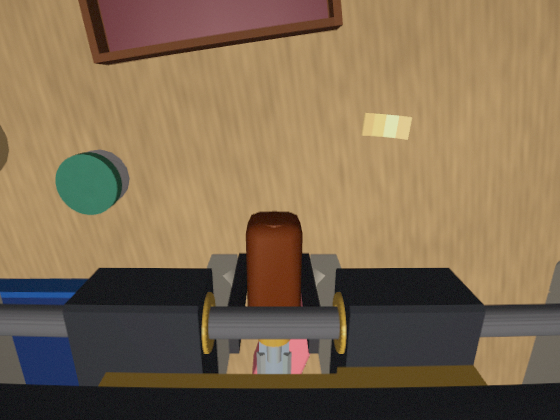

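The gouge is held square, with its handle centred at (273,260). Travel to the far lane of the blue tray.

step_arm(steps=[[[0,-0.4,0.2],0],[[0,-0.8,0.5],0],[[0,-0.8,0.5],0],[[0,-0.8,0.5],0],[[0,-0.8,0.5],0],[[0,-0.8,0.5],0],[[0,-0.8,0.5],0],[[0,-0.8,0.5],0],[[0,-0.8,0.5],0],[[0,-0.8,0.5],0],[[0,-0.8,0.5],0],[[0,-0.8,0.5],0],[[0,-0.8,0.5],0],[[0,-0.8,0.5],0],[[0,0,0.14],0],[[0,0,0],0],[[0,0,0],0]])

```text
time_s: 12.63
tcp_pos: [0.6669, -0.0253, 0.1033]
eef_rot: [106.0, 89.9, -173.3]
contact_force: [0.1, 0.0, -0.0]
gripper_width: 0.0258
```

```bash
python3 -c "
from h import *
goto(.6661,-.0244,.0135,171.6)
cv2.imwrite('pics/w6.png',capture('wrist'))"
```

```text
t 12.63 tcp [ 0.6669 -0.0253  0.1033] th 170.7 down [-0.001 -0.    -1.   ] w 0.0258
turn units -0.15 ; then shift x 4.49 y 0.04 z 0.04 units
```

View pics/w6.png

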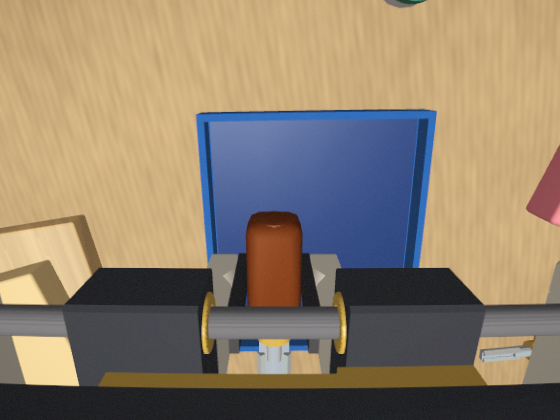

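step_arm(steps=[[[0.4,0,0],-0.15],[[0.7,0,0],0],[[0.7,0,0],0],[[0.7,0,0],0],[[0.7,0,0],0],[[0.6,0,0],0],[[0.3,0,0],0],[[0.1,0,0],0],[[0.1,0,0],0],[[0.1,0,0],0],[[0,0,0],0],[[0,0,0],0]])

```text
time_s: 13.68
tcp_pos: [0.6676, -0.0253, 0.0168]
eef_rot: [-72.3, 89.9, 9.3]
contact_force: [-1.3, 0.5, -2.1]
gripper_width: 0.0258
```

```bash
python3 -c "
from h import *
goto(.6661,-.0244,.0135,171.6)
s=get_state();print(s['contact_force'])"
```

```text
t 13.68 tcp [ 0.6676 -0.0253  0.0168] th 171.7 down [ 0.001  0.    -1.   ] w 0.0258
turn units 0.01 ; then shift x 0.17 y 0.08 z 0.04 units
[-1.29190707  0.52583851 -2.05615463]
```

step_arm(steps=[[[0.1,0,0],0],[[0.05,0,0],0],[[0,0,0],0],[[0,0,0],0]])

```text
time_s: 14.02
tcp_pos: [0.6674, -0.0254, 0.0134]
eef_rot: [-75.7, 90.0, 6.0]
contact_force: [0.2, 0.2, -0.0]
gripper_width: 0.0258
```

step_arm(steps=[[[0,0,0],0],[[0,0,0],0],[[0,0,0],0],[[0,0,0],0]], fingers=0.6)

```text
time_s: 14.35
tcp_pos: [0.6673, -0.0254, 0.0133]
eef_rot: [-86.4, 90.0, -4.7]
contact_force: [0.1, -0.0, 0.2]
gripper_width: 0.0348
```

step_arm(steps=[[[-0.3,0,0],0],[[-0.7,0,0],0],[[-0.9,0,0],0],[[-0.9,0,0],0],[[-0.9,0,0],0],[[-0.9,0,0],0],[[-0.6,0,0],0],[[0,0,0],0]])

```text
time_s: 15.02
tcp_pos: [0.669, -0.0252, 0.1209]
eef_rot: [-75.3, 89.7, 6.4]
contact_force: [1.5, -0.6, 0.4]
gripper_width: 0.035
```

```bash
python3 -c "
from h import *
goto(.4339,.1453,.12,86)
cv2.imwrite('pics/w7.png',capture('wrist'))
cv2.imwrite('pics/s7.png',capture('scene'))"
```

```text
t 15.02 tcp [ 0.669  -0.0252  0.1209] th 171.7 down [ 0.005  0.001 -1.   ] w 0.0350
turn units 14.28 ; then shift x 0.05 y 7.69 z -12.32 units
```

View pics/s7.png

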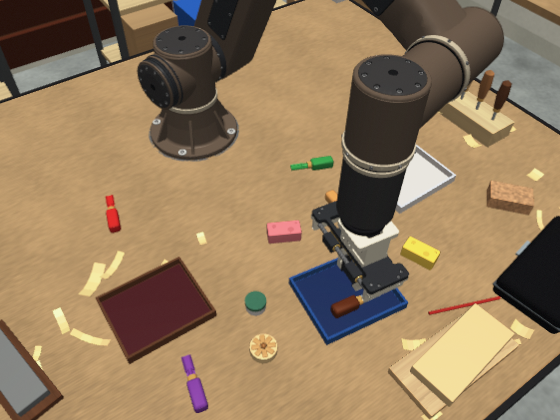

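View pics/w7.png

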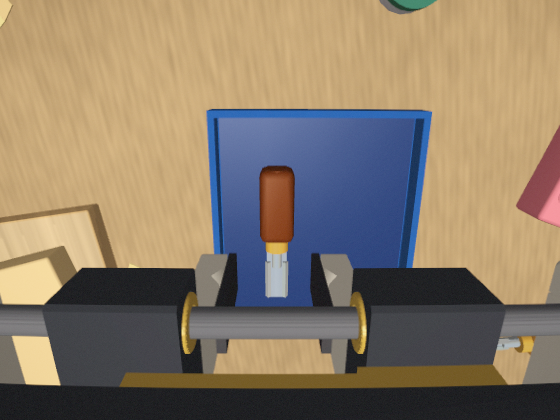

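Scene view: dark gouge lying flat at about (348,303) in the blue tray. Next, the pale gouge.

step_arm(steps=[[[0,0,0],0.84],[[0,0,0],0.84],[[0,0,0],0.84],[[0,0,0],0.84],[[0,0,0],0.84],[[0,0,0],0.84],[[0,0,0],0.84],[[0,0,0],0.84],[[0,0,0],0.84],[[0,0,0],0.84],[[0,0,0],0.84],[[0,0,0],0.84],[[0,0,0],0.84],[[0,0,0],0.84],[[0,0,0],0.84],[[0,0,0],0.84],[[0,0,0],0.84],[[0,0,0],0]], fingers=0.35)

```text
time_s: 16.62
tcp_pos: [0.6664, -0.0255, 0.1156]
eef_rot: [-169.2, 89.9, -173.4]
contact_force: [0.4, 0.0, -0.5]
gripper_width: 0.0569
```

step_arm(steps=[[[0,0.3,-0.4],0],[[0,0.5,-0.8],0],[[0,0.5,-0.8],0],[[0,0.5,-0.8],0],[[0,0.5,-0.8],0],[[0,0.5,-0.8],0],[[0,0.5,-0.8],0],[[0,0.5,-0.8],0],[[0,0.5,-0.8],0],[[0,0.5,-0.8],0],[[0,0.5,-0.8],0],[[0,0.5,-0.8],0],[[0,0.5,-0.8],0],[[0,0.5,-0.8],0],[[0,0.5,-0.8],0],[[0,0.4,-0.7],0],[[0,0,0],0],[[0,0,0],0]])

```text
time_s: 18.12
tcp_pos: [0.4318, 0.1458, 0.1172]
eef_rot: [117.0, 90.0, 113.3]
contact_force: [0.9, -0.0, -0.3]
gripper_width: 0.0569
```

```bash
python3 -c "
from h import *
goto(.4339,.1453,.008,86)
m=camera_model('wrist');cv2.imwrite('pics/w8.png',capture('wrist'))
P=np.array([[.4339,.1453,.010]])
print(cv2.projectPoints(P,m['rvec'],m['tvec'],m['intrinsics'],m['dist_coeffs'])[0])"
```

```text
t 18.12 tcp [0.4318 0.1458 0.1172] th 86.2 down [-0.  0. -1.] w 0.0569
turn units 0.04 ; then shift x 5.46 y -0.02 z 0.11 units
[[[273.87162223 202.39653997]]]
```

View pics/w8.png

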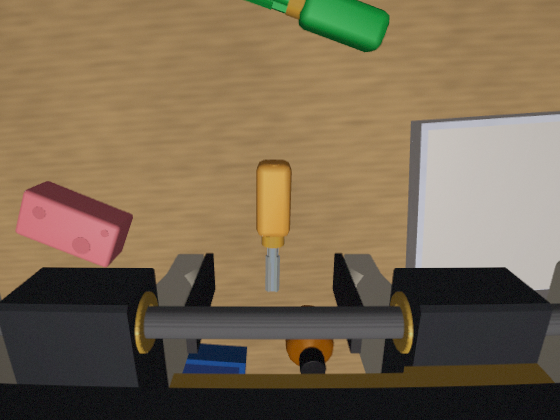

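Pale honey handle centred at (274,198) and upright in the image, as predicted. Descend and grip.

step_arm(steps=[[[0.4,0,0],0],[[0.8,0,0],0],[[0.8,0,0],0],[[0.8,0,0],0],[[0.8,0,0],0],[[0.8,0,0],0],[[0.5,0,0],0],[[0.3,0,0],0],[[0.2,0,0],0],[[0.05,0,0],0],[[0,0,0],0],[[0,0,0],0]])

```text
time_s: 19.17
tcp_pos: [0.433, 0.1457, 0.0086]
eef_rot: [42.1, 90.0, 38.1]
contact_force: [0.2, 0.0, 0.3]
gripper_width: 0.0572
```

step_arm(steps=[[[0,0,0],0],[[0,0,0],0],[[0,0,0],0],[[0,0,0],0],[[0,0,0],0],[[0,0,0],0],[[0,0,0],0]], fingers=1)

```text
time_s: 19.75
tcp_pos: [0.4327, 0.1456, 0.0084]
eef_rot: [36.9, 90.0, 32.8]
contact_force: [0.2, 0.5, 2.3]
gripper_width: 0.0258
```

step_arm(steps=[[[-0.4,0,0],0],[[-0.8,0,0],0],[[-0.8,0,0],0],[[-0.8,0,0],0],[[-0.8,0,0],0],[[-0.8,0,0],0],[[-0.6,0,0],0],[[0,0,0],0]])

```text
time_s: 20.42
tcp_pos: [0.4339, 0.1464, 0.1112]
eef_rot: [39.8, 89.7, 35.8]
contact_force: [0.8, 0.1, -0.2]
gripper_width: 0.0258
```

step_arm(steps=[[[0,0,0],-0.84],[[0,0,0],-0.84],[[0,0,0],-0.84],[[0,0,0],-0.84],[[0,0,0],-0.84],[[0,0,0],-0.84],[[0,0,0],-0.84],[[0,0,0],-0.84],[[0,0,0],-0.84],[[0,0,0],-0.84],[[0,0,0],-0.84],[[0,0,0],-0.84],[[0,0,0],-0.84],[[0,0,0],-0.84],[[0,0,0],-0.84],[[0,0,0],-0.84],[[0,0,0],-0.84],[[0,0,0],0]])

```text
time_s: 21.92
tcp_pos: [0.4324, 0.1452, 0.108]
eef_rot: [131.9, 90.0, -146.3]
contact_force: [-0.6, -0.7, -1.0]
gripper_width: 0.0258
```

```bash
python3 -c "
from h import *
goto(.6067,-.0156,.108,171.6)"
```

```text
t 21.92 tcp [0.4324 0.1452 0.108 ] th 171.9 down [-0.001 -0.    -1.   ] w 0.0258
turn units 0.05 ; then shift x 0.00 y -9.80 z -6.68 units
```

step_arm(steps=[[[0,-0.3,-0.2],0],[[0,-0.7,-0.5],0],[[0,-0.7,-0.5],0],[[0,-0.7,-0.5],0],[[0,-0.7,-0.5],0],[[0,-0.7,-0.5],0],[[0,-0.7,-0.5],0],[[0,-0.7,-0.5],0],[[0,-0.7,-0.5],0],[[0,-0.7,-0.5],0],[[0,-0.7,-0.5],0],[[0,-0.7,-0.4],0],[[0,-0.7,-0.4],0],[[0,-0.7,-0.4],0],[[0,-0.4,-0.28],0],[[0,0,0],0],[[0,0,0],0]])

```text
time_s: 23.33
tcp_pos: [0.6069, -0.0157, 0.1077]
eef_rot: [103.4, 89.9, -175.0]
contact_force: [-0.2, -0.6, -1.0]
gripper_width: 0.0257
```

```bash
python3 -c "
from h import *
goto(.6067,-.0156,.0135,171.6)
cv2.imwrite('pics/w9.png',capture('wrist'))"
```

```text
t 23.33 tcp [ 0.6069 -0.0157  0.1077] th 171.5 down [-0.001 -0.    -1.   ] w 0.0257
turn units -0.02 ; then shift x 4.71 y 0.01 z 0.00 units
```

View pics/w9.png

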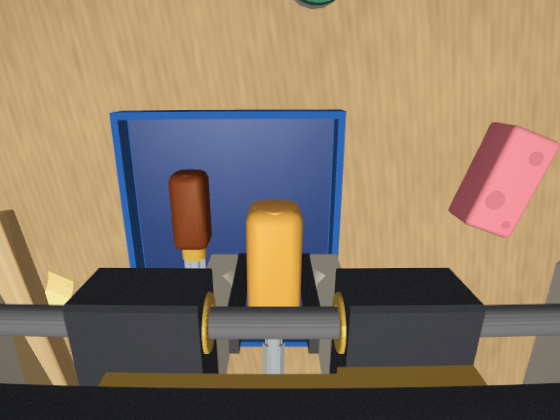

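The two lanes are clear of each other, with the dark gouge at (190,210) and the held one at (274,255). Lower and release.

step_arm(steps=[[[0.4,0,0],0],[[0.8,0,0],0],[[0.8,0,0],0],[[0.8,0,0],0],[[0.7,0,0],0],[[0.5,0,0],0],[[0.3,0,0],0],[[0.1,0,0],0],[[0.1,0,0],0],[[0.1,0,0],0],[[0.1,0,0],0],[[0,0,0],0],[[0,0,0],0]])

```text
time_s: 24.47
tcp_pos: [0.6074, -0.0151, 0.0146]
eef_rot: [-68.1, 90.0, 13.6]
contact_force: [-0.4, 0.1, -0.6]
gripper_width: 0.0257
```

step_arm(steps=[[[0,0,0],0],[[0,0,0],0],[[0,0,0],0],[[0,0,0],0]], fingers=0.6)

```text
time_s: 24.8
tcp_pos: [0.6073, -0.0151, 0.0144]
eef_rot: [-68.8, 90.0, 12.9]
contact_force: [0.2, 0.1, -0.4]
gripper_width: 0.0349
```

step_arm(steps=[[[-0.3,0,0],0],[[-0.7,0,0],0],[[-0.9,0,0],0],[[-0.9,0,0],0],[[-0.9,0,0],0],[[-0.9,0,0],0],[[-0.7,0,0],0],[[0,0,0],0],[[0,0,0],0]])

```text
time_s: 25.55
tcp_pos: [0.6077, -0.015, 0.1215]
eef_rot: [-64.2, 89.9, 17.5]
contact_force: [0.3, -0.1, -0.3]
gripper_width: 0.0349
```

```bash
python3 -c "
from h import *
goto(.439,-.0118,.12,152.5)
cv2.imwrite('pics/w10.png',capture('wrist'))
cv2.imwrite('pics/s10.png',capture('scene'))"
```

```text
t 25.55 tcp [ 0.6077 -0.015   0.1215] th 171.6 down [ 0.002  0.001 -1.   ] w 0.0349
turn units 3.19 ; then shift x 0.07 y 7.56 z -3.75 units
```

View pics/w10.png

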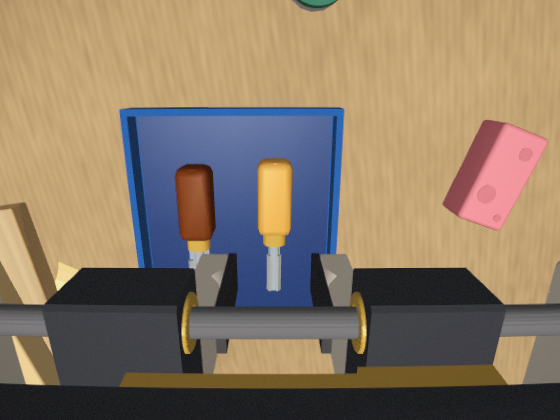

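View pics/s10.png

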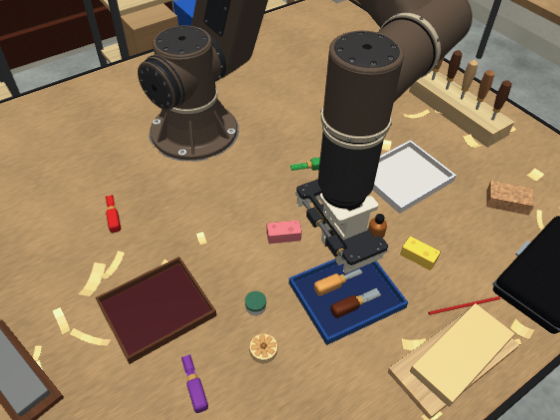

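Both gouges lie flat and side by side: wrist view (195,205) and (275,200), scene view (345,305) and (330,285). Next, the pink bar.

step_arm(steps=[[[0,0,0],0.8],[[0,0,0],0.8],[[0,0,0],0.8],[[0,0,0],0.8],[[0,0.5,-0.25],0],[[0,0.8,-0.4],0],[[0,0.8,-0.4],0],[[0,0.8,-0.4],0],[[0,0.8,-0.4],0],[[0,0.8,-0.4],0],[[0,0.8,-0.4],0],[[0,0.8,-0.4],0],[[0,0.8,-0.4],0],[[0,0.6,-0.3],0],[[0,0,0],0],[[0,0,0],0]], fingers=0.1)

```text
time_s: 26.98
tcp_pos: [0.439, -0.0124, 0.12]
eef_rot: [143.5, 90.0, -154.0]
contact_force: [1.2, 0.6, 0.6]
gripper_width: 0.079
```

```bash
python3 -c "
from h import *
goto(.439,-.0118,.008,152.5)
cv2.imwrite('pics/w11.png',capture('wrist'))"
```

```text
t 26.98 tcp [ 0.439  -0.0124  0.12  ] th 152.5 down [-0. -0. -1.] w 0.0790
turn units -0.00 ; then shift x 5.60 y 0.01 z 0.03 units
```

View pics/w11.png

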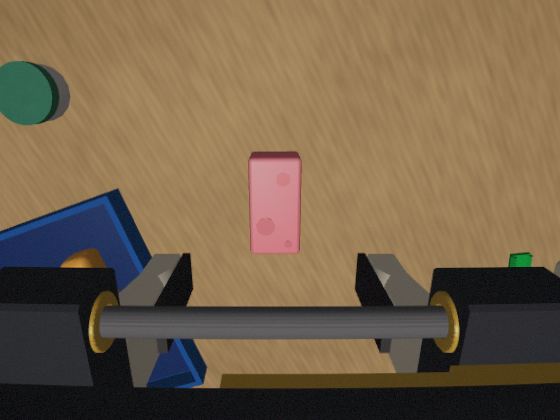

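Pink bar centred at (274,203) and square to the jaws. Descend and grip.

step_arm(steps=[[[0.4,0,0],0],[[0.8,0,0],0],[[0.8,0,0],0],[[0.8,0,0],0],[[0.8,0,0],0],[[0.8,0,0],0],[[0.6,0,0],0],[[0.3,0,0],0],[[0.2,0,0],0],[[0.05,0,0],0],[[0,0,0],0]])

```text
time_s: 27.95
tcp_pos: [0.4398, -0.0123, 0.0091]
eef_rot: [154.8, 90.0, -142.7]
contact_force: [0.2, 0.5, 0.4]
gripper_width: 0.0786
```

step_arm(steps=[[[0,0,0],0],[[0,0,0],0],[[0,0,0],0],[[0,0,0],0],[[0,0,0],0],[[0,0,0],0],[[0,0,0],0],[[0,0,0],0]], fingers=1, grip_force=25)

```text
time_s: 28.62
tcp_pos: [0.4395, -0.0123, 0.0094]
eef_rot: [68.8, 90.0, 131.3]
contact_force: [-1.3, -0.0, 1.7]
gripper_width: 0.0377
```

step_arm(steps=[[[-0.4,0,0],0],[[-0.8,0,0],0],[[-0.8,0,0],0],[[-0.8,0,0],0],[[-0.8,0,0],0],[[-0.8,0,0],0],[[-0.6,0,0],0],[[0,0,0],0]])

```text
time_s: 29.28
tcp_pos: [0.4409, -0.0119, 0.112]
eef_rot: [-44.9, 89.8, 17.6]
contact_force: [0.3, -0.4, -1.5]
gripper_width: 0.0376
```

step_arm(steps=[[[0,0,0],0.86],[[0,0,0],0.86],[[0,0,0],0.86],[[0,0,0],0.86],[[0,0,0],0.86],[[0,0,0],0.86],[[0,0,0],0.86],[[0,0,0],0.86],[[0,0,0],0.86],[[0,0,0],0.86],[[0,0,0],0.86],[[0,0,0],0.86],[[0,0,0],0]])

```text
time_s: 30.37
tcp_pos: [0.439, -0.0124, 0.1087]
eef_rot: [-170.4, 89.9, -170.1]
contact_force: [-0.3, 0.6, -2.2]
gripper_width: 0.0379
```

```bash
python3 -c "
from h import *
goto(.457,.3085,.11,90.5)"
```

```text
t 30.37 tcp [ 0.439  -0.0124  0.1087] th 90.3 down [-0.001 -0.    -1.   ] w 0.0379
turn units -0.04 ; then shift x -0.06 y 16.04 z 1.04 units
```

step_arm(steps=[[[0,0.5,0],0],[[0,0.9,0],0],[[0,0.9,0.1],0],[[0,0.9,0.1],0],[[0,0.9,0.1],0],[[0,0.9,0.1],0],[[0,0.9,0.1],0],[[0,0.9,0.1],0],[[0,0.9,0.1],0],[[0,0.9,0.1],0],[[0,0.9,0.1],0],[[0,0.9,0.1],0],[[0,0.9,0.04],0],[[0,0.9,0],0],[[0,0.9,0],0],[[0,0.9,0],0],[[0,0.9,0],0],[[0,0.9,0],0],[[0,0.24,0],0],[[0,0,0],0]])

```text
time_s: 32.03
tcp_pos: [0.4573, 0.3104, 0.109]
eef_rot: [-94.6, 90.0, -94.0]
contact_force: [0.6, -0.1, -1.8]
gripper_width: 0.0375
```

```bash
python3 -c "
from h import *
goto(.457,.3085,.0145,90.5)
cv2.imwrite('pics/w12.png',capture('wrist'))"
```

```text
t 32.03 tcp [0.4573 0.3104 0.109 ] th 90.6 down [-0. -0. -1.] w 0.0375
turn units 0.02 ; then shift x 4.73 y -0.10 z -0.02 units
```

View pics/w12.png

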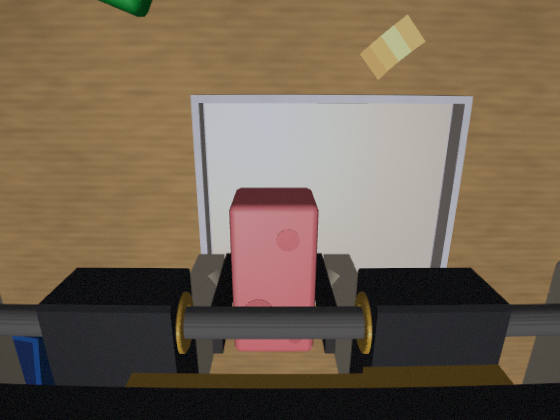

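Left finger will be near the left wall, so I shift 3 mm inward and lower.

step_arm(steps=[[[0.4,0.15,0],0],[[0.8,0,0],0],[[0.8,0,0],0],[[0.8,0,0],0],[[0.7,0,0],0],[[0.5,0,0],0],[[0.3,0,0],0],[[0.1,0,0],0],[[0.1,0,0],0],[[0.1,0,0],0],[[0.1,0,0],0],[[0,0,0],0],[[0,0,0],0]])

```text
time_s: 33.17
tcp_pos: [0.4574, 0.3118, 0.0156]
eef_rot: [52.5, 90.0, 53.0]
contact_force: [0.1, -1.1, -1.5]
gripper_width: 0.038
```

step_arm(steps=[[[0,0,0],0],[[0,0,0],0],[[0,0,0],0],[[0,0,0],0]], fingers=0.47)

```text
time_s: 33.5
tcp_pos: [0.4574, 0.3119, 0.0155]
eef_rot: [47.2, 90.0, 47.7]
contact_force: [0.8, -0.4, 0.0]
gripper_width: 0.0462
```

step_arm(steps=[[[-0.3,0,0],0],[[-0.7,0,0],0],[[-0.9,0,0],0],[[-0.9,0,0],0],[[-0.9,0,0],0],[[-0.9,0,0],0],[[-0.7,0,0],0],[[0,0,0],0],[[0,0,0],0]])

```text
time_s: 34.25
tcp_pos: [0.4576, 0.3121, 0.1224]
eef_rot: [55.7, 89.9, 56.2]
contact_force: [-0.4, -0.3, -0.5]
gripper_width: 0.0465
```

```bash
python3 -c "
from h import *
goto(.655,.2006,.12,109.9)
cv2.imwrite('pics/w13.png',capture('wrist'))"
```

```text
t 34.25 tcp [0.4576 0.3121 0.1224] th 90.5 down [ 0.001  0.002 -1.   ] w 0.0465
turn units -3.23 ; then shift x 0.12 y -8.60 z 7.38 units
```

View pics/w13.png

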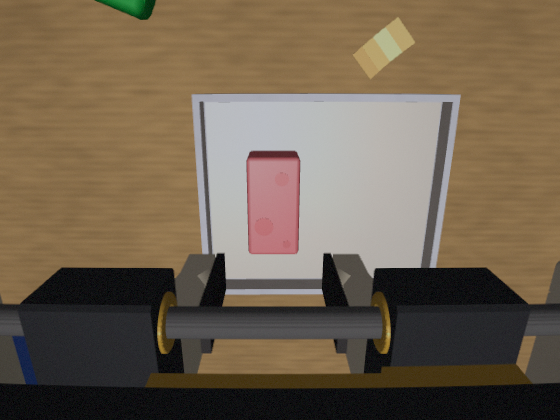

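Pink bar flat in the white tray at (273,203). Now the yellow bar.

step_arm(steps=[[[0,0,0],-0.8],[[0,0,0],-0.8],[[0,0,0],-0.8],[[0,0,0],-0.83],[[0,-0.4,0.4],0],[[0,-0.8,0.7],0],[[0,-0.8,0.7],0],[[0,-0.8,0.7],0],[[0,-0.8,0.7],0],[[0,-0.8,0.7],0],[[0,-0.8,0.7],0],[[0,-0.8,0.7],0],[[0,-0.8,0.7],0],[[0,-0.8,0.7],0],[[0,-0.8,0.7],0],[[0,-0.2,0],0],[[0,0,0],0],[[0,0,0],0]], fingers=0.1)

```text
time_s: 35.8
tcp_pos: [0.6546, 0.1997, 0.1201]
eef_rot: [-175.2, 89.9, -155.4]
contact_force: [-0.7, -0.3, -0.2]
gripper_width: 0.0785
```

```bash
python3 -c "
from h import *
goto(.655,.2006,.008,109.9)
cv2.imwrite('pics/w14.png',capture('wrist'))"
```

```text
t 35.80 tcp [0.6546 0.1997 0.1201] th 109.8 down [-0.002 -0.001 -1.   ] w 0.0785
turn units -0.02 ; then shift x 5.61 y 0.04 z 0.04 units
```

View pics/w14.png

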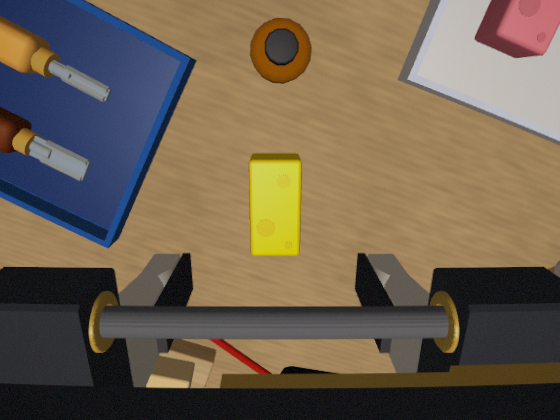

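Yellow bar centred at (274,205) and square; the bottle at (281,50) is well clear.

step_arm(steps=[[[0.4,0,0],0],[[0.8,0,0],0],[[0.8,0,0],0],[[0.8,0,0],0],[[0.8,0,0],0],[[0.8,0,0],0],[[0.6,0,0],0],[[0.3,0,0],0],[[0.2,0,0],0],[[0.05,0,0],0],[[0,0,0],0]])

```text
time_s: 36.77
tcp_pos: [0.6553, 0.2006, 0.0106]
eef_rot: [-1.0, 90.0, 18.9]
contact_force: [0.4, -0.9, 0.0]
gripper_width: 0.0784
```

step_arm(steps=[[[0,0,0],0],[[0,0,0],0],[[0,0,0],0],[[0,0,0],0],[[0,0,0],0],[[0,0,0],0],[[0,0,0],0],[[0,0,0],0]], fingers=1)

```text
time_s: 37.43
tcp_pos: [0.6551, 0.2004, 0.0103]
eef_rot: [-22.3, 90.0, -2.4]
contact_force: [-0.8, -0.3, 1.0]
gripper_width: 0.0376
```

step_arm(steps=[[[-0.4,0,0],0],[[-0.8,0,0],0],[[-0.8,0,0],0],[[-0.8,0,0],0],[[-0.8,0,0],0],[[-0.8,0,0],0],[[-0.8,0,0],0],[[0,0,0],0.8],[[0,0,0],0.8],[[0,0,0],0.8],[[0,0,0],0.8],[[0,0,0],0]])

```text
time_s: 38.43
tcp_pos: [0.6549, 0.2004, 0.1147]
eef_rot: [104.2, 90.0, 104.7]
contact_force: [-0.4, -0.1, -1.3]
gripper_width: 0.0375
```

```bash
python3 -c "
from h import *
goto(.457,.391,.115,90.5)"
```

```text
t 38.43 tcp [0.6549 0.2004 0.1147] th 90.5 down [-0.  0. -1.] w 0.0375
turn units -0.00 ; then shift x -0.01 y 9.62 z -9.81 units
```

step_arm(steps=[[[0,0.4,-0.4],0],[[0,0.8,-0.8],0],[[0,0.8,-0.8],0],[[0,0.8,-0.8],0],[[0,0.8,-0.8],0],[[0,0.8,-0.8],0],[[0,0.8,-0.8],0],[[0,0.8,-0.8],0],[[0,0.8,-0.8],0],[[0,0.8,-0.8],0],[[0,0.8,-0.8],0],[[0,0.8,-0.8],0],[[0,0.4,-0.6],0],[[0,0,0],0],[[0,0,0],0]])

```text
time_s: 39.68
tcp_pos: [0.4558, 0.3906, 0.1146]
eef_rot: [64.3, 90.0, 65.2]
contact_force: [-0.1, -1.4, -1.3]
gripper_width: 0.0377
```

```bash
python3 -c "
from h import *
goto(.457,.391,.0155,90.5)
cv2.imwrite('pics/w15.png',capture('wrist'))"
```

```text
t 39.68 tcp [0.4558 0.3906 0.1146] th 90.9 down [ 0.  0. -1.] w 0.0377
turn units 0.07 ; then shift x 4.96 y 0.02 z 0.06 units
```

View pics/w15.png

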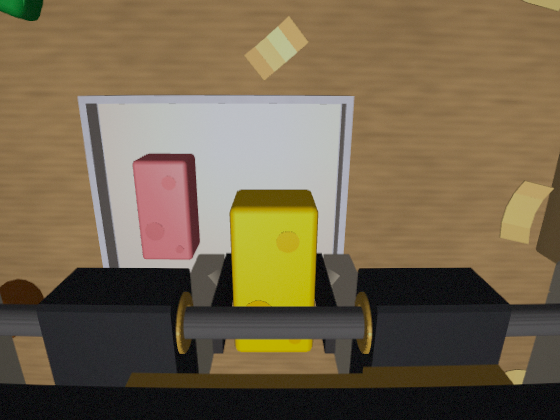

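Clear of the pink bar at (167,205). I shift 2 mm inward and lower.

step_arm(steps=[[[0.4,-0.1,0],0],[[0.8,0,0],0],[[0.8,0,0],0],[[0.8,0,0],0],[[0.8,0,0],0],[[0.6,0,0],0],[[0.35,0,0],0],[[0.1,0,0],0],[[0.1,0,0],0],[[0.1,0,0],0],[[0.1,0,0],0],[[0,0,0],0],[[0,0,0],0]])

```text
time_s: 40.82
tcp_pos: [0.4568, 0.3881, 0.0157]
eef_rot: [57.0, 90.0, 57.7]
contact_force: [-1.0, -0.0, -1.0]
gripper_width: 0.0376
```

step_arm(steps=[[[0,0,0],0],[[0,0,0],0],[[0,0,0],0],[[0,0,0],0]], fingers=0.47)

```text
time_s: 41.15
tcp_pos: [0.4568, 0.3881, 0.0155]
eef_rot: [53.1, 90.0, 53.9]
contact_force: [-0.2, 0.1, 0.5]
gripper_width: 0.0464
```

step_arm(steps=[[[-0.3,0,0],0],[[-0.7,0,0],0],[[-0.9,0,0],0],[[-0.9,0,0],0],[[-0.9,0,0],0],[[-0.9,0,0],0],[[-0.7,0,0],0],[[0,0,0],0],[[0,0,0],0]])

```text
time_s: 41.9
tcp_pos: [0.457, 0.3884, 0.1225]
eef_rot: [58.9, 89.9, 59.6]
contact_force: [-0.3, 0.5, -1.3]
gripper_width: 0.0464
```

```bash
python3 -c "
from h import *
goto(.6474,-.208,.12,90.5)
cv2.imwrite('pics/w16.png',capture('wrist'));print(get_state()['joints'])"
```

```text
t 41.90 tcp [0.457  0.3884 0.1225] th 90.7 down [ 0.001  0.002 -1.   ] w 0.0464
turn units 0.04 ; then shift x 0.12 y -29.90 z 9.26 units
[ 5.90166677e+01  1.79267904e+01 -1.65363252e+01 -1.98586570e-02
 -5.55069452e+01 -1.48298865e+02]
```

View pics/w16.png

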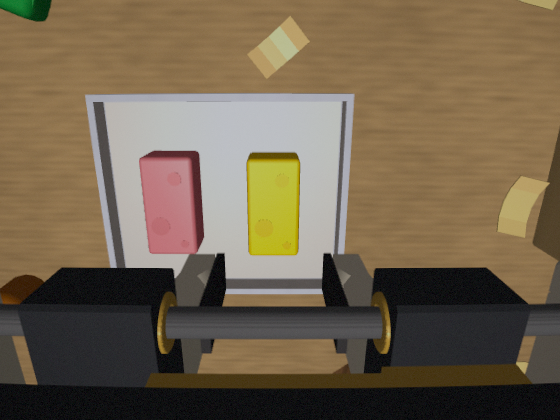

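Both bars lie flat, pink at (172,203) and yellow at (273,205). Travel to the rosette.

step_arm(steps=[[[0,-0.5,0.1],0],[[0,-0.9,0.3],0],[[0,-0.9,0.3],0],[[0,-0.9,0.3],0],[[0,-0.9,0.3],0],[[0,-0.9,0.3],0],[[0,-0.9,0.3],0],[[0,-0.9,0.3],0],[[0,-0.9,0.3],0],[[0,-0.9,0.3],0],[[0,-0.9,0.3],0],[[0,-0.9,0.3],0],[[0,-0.9,0.3],0],[[0,-0.9,0.3],0],[[0,-0.9,0.3],0],[[0,-0.9,0.3],0],[[0,-0.9,0.3],0],[[0,-0.9,0.3],0]], fingers=0)

```text
time_s: 43.45
tcp_pos: [0.564, 0.0716, 0.1202]
eef_rot: [-158.1, 89.9, -157.4]
contact_force: [0.1, 0.2, -0.1]
gripper_width: 0.0877
```

step_arm(steps=[[[0,-0.9,0.3],0],[[0,-0.9,0.3],0],[[0,-0.9,0.3],0],[[0,-0.9,0.3],0],[[0,-0.9,0.3],0],[[0,-0.9,0.3],0],[[0,-0.9,0.3],0],[[0,-0.9,0.3],0],[[0,-0.9,0.3],0],[[0,-0.9,0.3],0],[[0,-0.9,0.3],0],[[0,-0.9,0.3],0],[[0,-0.9,0.3],0],[[0,-0.9,0.2],0],[[0,-0.9,0],0],[[0,-0.6,0],0],[[0,0,0],0],[[0,0,0],0]])

```text
time_s: 44.95
tcp_pos: [0.6493, -0.2084, 0.1203]
eef_rot: [169.3, 89.9, 169.9]
contact_force: [-0.2, 0.0, -0.2]
gripper_width: 0.0877
```

```bash
python3 -c "
from h import *
goto(.6474,-.208,.008,90.5)
cv2.imwrite('pics/w17.png',capture('wrist'))"
```

```text
t 44.95 tcp [ 0.6493 -0.2084  0.1203] th 90.6 down [-0.002  0.    -1.   ] w 0.0877
turn units 0.02 ; then shift x 5.61 y 0.02 z -0.09 units
```

View pics/w17.png

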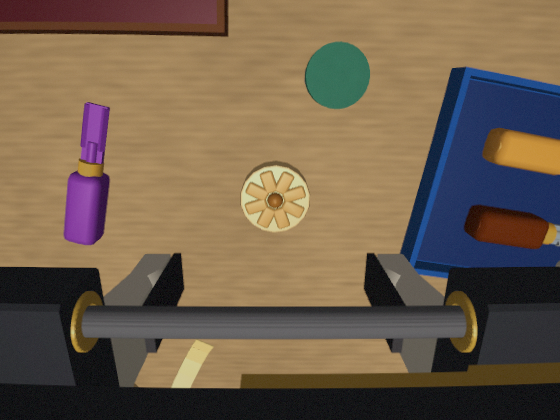

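Rosette centred at (275,199), purple look-alike at (88,205) well clear. Descend and grip.

step_arm(steps=[[[0.4,0,-0.09],0],[[0.8,0,0],0],[[0.8,0,0],0],[[0.8,0,0],0],[[0.8,0,0],0],[[0.8,0,0],0],[[0.6,0,0],0],[[0.3,0,0],0],[[0.2,0,0],0],[[0.1,0,0],0],[[0,0,0],0]], fingers=0.1)

```text
time_s: 45.92
tcp_pos: [0.6485, -0.2076, 0.0094]
eef_rot: [-10.4, 90.0, -9.7]
contact_force: [-0.6, 0.1, -0.4]
gripper_width: 0.0791
```

step_arm(steps=[[[0,0,0],0],[[0,0,0],0],[[0,0,0],0],[[0,0,0],0],[[0,0,0],0],[[0,0,0],0],[[0,0,0],0],[[0,0,0],0]], fingers=1, grip_force=15)

```text
time_s: 46.58
tcp_pos: [0.6486, -0.2078, 0.0096]
eef_rot: [-18.4, 90.0, -17.7]
contact_force: [-0.9, 0.3, 3.7]
gripper_width: 0.052
```

step_arm(steps=[[[-0.4,0,0],0],[[-0.8,0,0],0],[[-0.8,0,0],0],[[-0.8,0,0],0],[[-0.8,0,0],0],[[-0.8,0,0],0],[[-0.6,0,0],0],[[0,0,0],0]])

```text
time_s: 47.25
tcp_pos: [0.6499, -0.208, 0.1126]
eef_rot: [-10.7, 89.7, -10.0]
contact_force: [0.4, -0.7, 0.3]
gripper_width: 0.0521
```

```bash
python3 -c "
from h import *
goto(.4467,-.3339,.11,90.5)"
```

```text
t 47.25 tcp [ 0.6499 -0.208   0.1126] th 90.7 down [ 0.004 -0.001 -1.   ] w 0.0521
turn units 0.04 ; then shift x 0.13 y -6.21 z -10.21 units
```

step_arm(steps=[[[0,-0.3,-0.4],0],[[0,-0.5,-0.8],0],[[0,-0.5,-0.8],0],[[0,-0.5,-0.8],0],[[0,-0.5,-0.8],0],[[0,-0.5,-0.8],0],[[0,-0.5,-0.8],0],[[0,-0.5,-0.8],0],[[0,-0.5,-0.8],0],[[0,-0.5,-0.8],0],[[0,-0.5,-0.8],0],[[0,-0.5,-0.8],0],[[0,-0.4,-0.8],0],[[0,0,-0.2],0],[[0,0,0],0],[[0,0,0],0]])

```text
time_s: 48.58
tcp_pos: [0.4458, -0.3346, 0.1095]
eef_rot: [-22.0, 90.0, -21.3]
contact_force: [0.6, 0.1, -0.4]
gripper_width: 0.0523
```

```bash
python3 -c "
from h import *
goto(.4467,-.3339,.015,90.5)
cv2.imwrite('pics/w18.png',capture('wrist'))"
```

```text
t 48.58 tcp [ 0.4458 -0.3346  0.1095] th 90.7 down [ 0.001 -0.    -1.   ] w 0.0523
turn units 0.03 ; then shift x 4.73 y 0.03 z 0.04 units
```

View pics/w18.png

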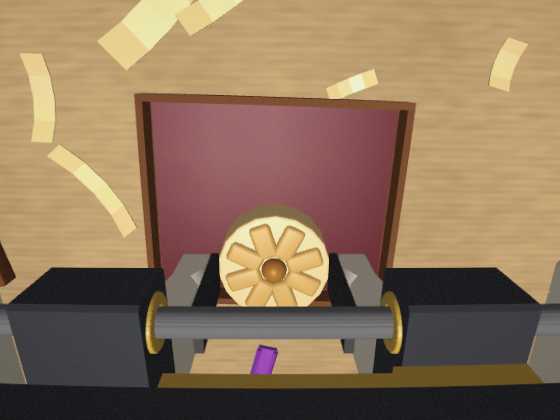

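Rosette held level with the relief up at (274,270), above the middle of the dark tray. Lower and release.

step_arm(steps=[[[0.4,0,0],0],[[0.8,0,0],0],[[0.8,0,0],0],[[0.8,0,0],0],[[0.7,0,0],0],[[0.5,0,0],0],[[0.3,0,0],0],[[0.1,0,0],0],[[0.1,0,0],0],[[0.1,0,0],0],[[0.1,0,0],0],[[0,0,0],0],[[0,0,0],0]])

```text
time_s: 49.72
tcp_pos: [0.4461, -0.3343, 0.0156]
eef_rot: [-20.6, 90.0, -19.9]
contact_force: [-0.7, -0.7, -1.0]
gripper_width: 0.052
```

step_arm(steps=[[[0,0,0],0],[[0,0,0],0],[[0,0,0],0],[[0,0,0],0],[[0,0,0],0]], fingers=0.2)

```text
time_s: 50.13
tcp_pos: [0.446, -0.3343, 0.0154]
eef_rot: [-20.9, 90.0, -20.2]
contact_force: [-0.4, 0.0, -0.7]
gripper_width: 0.0698
```

step_arm(steps=[[[-0.3,0,0],0],[[-0.7,0,0],0],[[-0.9,0,0],0],[[-0.9,0,0],0],[[-0.9,0,0],0],[[-0.9,0,0],0],[[-0.9,0,0],0],[[-0.9,0,0],0],[[0,0,0],0],[[0,0,0],0]])

```text
time_s: 50.97
tcp_pos: [0.4465, -0.3344, 0.1448]
eef_rot: [-17.9, 89.8, -17.2]
contact_force: [-0.4, 0.2, -0.9]
gripper_width: 0.07
```

```bash
python3 -c "
from h import *
cv2.imwrite('pics/w19.png',capture('wrist'));cv2.imwrite('pics/t19.png',capture('top'));cv2.imwrite('pics/s19.png',capture('scene'))"
```

```text
(no output)
```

View pics/w19.png

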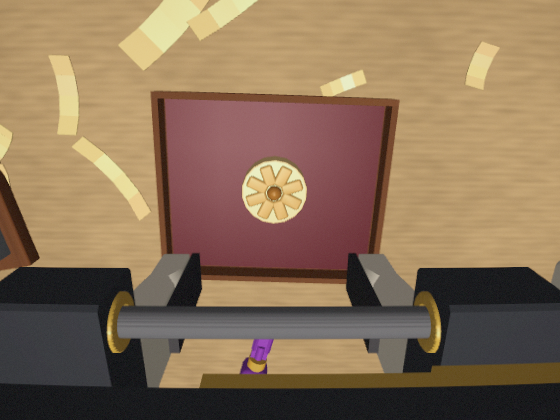

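View pics/s19.png

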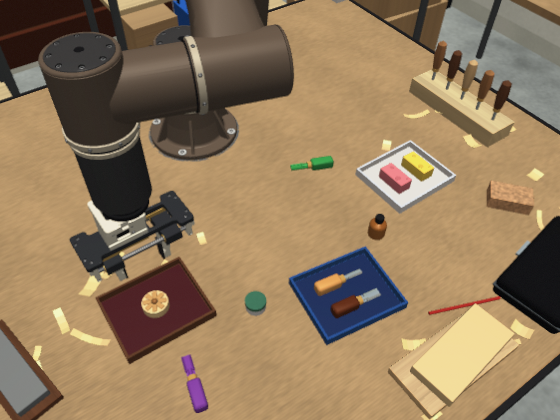

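View pics/t19.png

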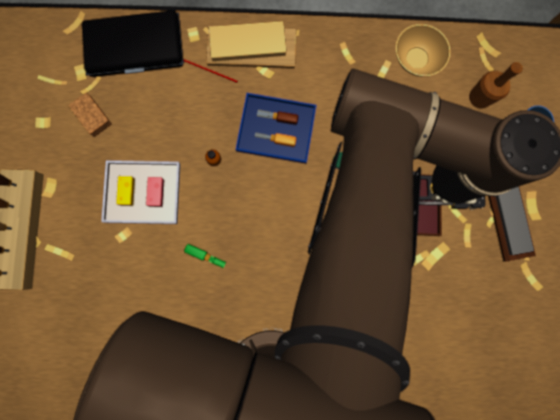

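Everything is in its tray and flat. The bottle (scene 378,226; top 213,157) and tin (scene 255,301) have not moved, and the gripper is clear. Handing in.

```bash
python3 -c "
from h import *
s=get_state();print(s['time_s'],s['qd'].round(2));print(close_job())"
```

```text
51.1167 [-0.03  0.47 -0.17  0.2   0.02 -0.06]
the job is handed in; nothing more can be done
None
```

I put both gouges side by side, flat and lengthwise, in the blue tray. After that, the pink and yellow bars went into the white tray and the rosette, relief up, into the dark wooden tray. I handed the job in at 51.1 s of the 125 s allowed; the hand-in gives no verdict.

- **Final views:** In the last wrist and scene pictures all five things lie flat inside their trays. The top view agrees for the gouges and bars, but the arm hid the rosette in it. The oil bottle and wax tin show no visible movement, and the gripper was open and about 13 cm above the rosette. I judged the final poses by eye and did not measure them again.
- **One failed grasp:** My first try at the dark gouge closed on nothing. The scene camera showed the fingertips about 15 mm higher than the reported tool height, so they had closed above the handle. The gouge did not appear to move. I lowered the grasp height by about 15 mm for every later pick and place, and each grasp then held.
- **Small disagreement:** The jaws read 52 mm on the 54 mm rosette. It looked level in the grip and lay flat after release.

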